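# Check two castings under the height bar and reject the tall one

### The job

Gently slide each of the two castings forward along its own lane under the height gauge's bar. Leave the one that clears standing under the bar, fully home against the end stop; the one whose boss is gently stopped by the bar is too tall, so take it out and set it upright in the empty grey tray. Do not force a casting against the bar or the stop, and leave the other things on the bench where they are.

Things in the scene. Friction and masses are not known exactly. Their poses are not given: they have to be found in the camera images.
- gauge: fixed steel gauge: plate 245 x 200 x 10 mm. Origin on the bench; x runs down its two lanes from mouth to stop (plate from -130 to +115 mm), z up. Lane middles at y = +-50 mm, floor 10 mm above the bench; lanes 48 mm wide between guide strips 8 mm wide, tops 18 mm above the bench. Bar posts at y = +-91 mm, 16 mm wide, x = 44 to 68
- height_bar: the gauge's rigid fixed bar across both lanes, 12 (x) x 198 (y) x 8 mm thick. Origin: centre of its underside, 56 mm ahead of the gauge's origin, 60 mm above the lane floor; axes as the gauge's. A tall boss strikes it when the casting's origin is 7 mm ahead of the gauge's. A casting must never press it with over 20 N
- end_stop: rigid wall across both lanes, 12 mm thick, 30 mm high. Origin: foot of the face that castings meet, 100 mm ahead of the gauge's origin, on the lane floor; axes as the gauge's. A casting at home has its origin 50 mm ahead of the gauge's, boss past the bar, tail block still before it. A casting must never press it with over 20 N
- casting_1: aluminium casting: flange 100 x 44 x 14 mm; tail block (grip or push here) 34 (x) x 36 (y) mm, centred 33 mm behind the origin, top 54 mm up; round boss, diameter 26, 30 mm ahead of the origin, top 58.5 mm up on one casting, 62.5 on the other (not told which). 0.28 to 0.47 kg, takes 1 to 2 N to slide. Origin: centre of the underside, x towards the boss, z up. Starts in a lane, 40 to 65 mm behind the gauge's origin
- casting_2: aluminium casting: flange 100 x 44 x 14 mm; tail block (grip or push here) 34 (x) x 36 (y) mm, centred 33 mm behind the origin, top 54 mm up; round boss, diameter 26, 30 mm ahead of the origin, top 58.5 mm up on one casting, 62.5 on the other (not told which). 0.28 to 0.47 kg, takes 1 to 2 N to slide. Origin: centre of the underside, x towards the boss, z up. Starts in a lane, 40 to 65 mm behind the gauge's origin
- tray: the empty grey open tray, fixed, 200 (x) x 170 (y) x 40 mm high outside, walls 4 mm, floor 4 mm. Origin: centre of its underside on the bench. It stands to the left or the right of the gauge (a blue bin of bolts, 70 mm high, stands on the other side)
- carton: bystander, loose; leave it where it is. Cardboard box 90 x 70 x 55 mm; origin at the centre of its underside
- jar: bystander, loose; leave it where it is. Jar, 60 mm diameter, 75 mm high; origin at the centre of its underside
- collar: bystander, loose; leave it where it is. White plastic ring lying flat, 90 mm outside, 60 mm inside, 25 mm high; origin at the centre of its underside
- pull_handle: bystander, loose; leave it where it is. Steel bow handle standing on its feet, 146 mm long along its x, 36 mm high; origin at the centre between its feet
- hinge: bystander, loose; leave it where it is. Steel leaf hinge lying flat, 74 x 84 x 10 mm; origin at its centre, underneath
- screwdriver: bystander, loose; leave it where it is. Screwdriver with a black handle lying along its x, under 250 mm long
Things that resemble listed ones, but are neither listed nor needed, are in the scene too. What is shaped like the casting_2 but blue or green is not meant.

How it is judged:
By the outcome, as a careful person would: the job done as asked, in the order asked, and still so for the second after the job is handed in, with the robot touching nothing.
It also fails if it takes over 72 s, if anything falls off the work surface, if the arm or the gripper's body presses on something with over 40 N, if the wrist force passes 120 N, or if a joint passes its speed limit or range.

### The arm

A 6-joint arm with a two-finger parallel gripper is mounted at the origin on the work surface. World frame = base frame: x ahead of the robot, y to its left, z up, the work surface at z = 0. Lengths are in m, angles in rad, forces in N, time in s.
With the tool pointing down it reaches from about 0.375 to 0.825 m from the base axis. Payload 5.5 kg.
Tool frame: the origin (TCP) lies midway between the tips of the shut fingers; the grasp point (between the pads) lies robot.grip_point_offset behind it (robot.grip_point_offset is the distance from the TCP to the grasp point, in m); z points along the fingers, y is the line along which they close (so a half turn about z gives the same grasp; the last joint's range is limited). The gripper opens to 85 mm and grips with 20 to 120 N. Pads are 22 mm wide; open, the fingers measure 114 mm over their backs; the gripper's body (76 mm by 85 mm) begins 54 mm behind the grasp point. The pads swing forward as they close: fully open they stand 13 mm farther back than shut.
Start: joints at [1.246, 0.314, -0.047, 1.21, 0, 1.571], TCP at [0.191, 0.569, 0.231] pointing down, gripper open.
Joint ranges: [-2.67, 2.67], [-0.69, 1.73], [-1.03, 1.25], [-2.08, 2.16], [-1.42, 1.45], [-3.14, 3.14]. Speed limits (rad/s): [2.39, 2.39, 3.01, 3.14, 3.14, 3.14].

### API

Orientations are given as a unit quaternion [x, y, z, w].
In Python, from bench import read_state, viewer, ticket, robot gives the robot as it stands.
- The arm moves only by the tool carry_out, never from a script. Its argument "series" is a list that holds one entry, the list of rows, each a list of 7 numbers: the shift along the world's x, y, z in mm, then the turn, a rotation vector about the world's x, y, z in rad, then the finger opening in mm, from 0 to 85.4. A call has 1 to 12 rows; each row is the pose to reach, as a shift and turn from the pose commanded when the call began; what a row does not reach only later rows make up. A row lasts 1/8 s, in which the tool goes at most 62.5 mm and 10.7 degrees, less where a joint would pass 70% of its speed; a pose out of reach is approached as far as the arm can. A call with a gripper value outside its range is refused whole. The fingers move at their own pace and stop on an object; "squeeze" is the grip in N (left out, the last holds). Time passes only in rows, so rows that repeat a pose let the fingers close. It gives the time, the measured TCP pose, the force, the opening and the grip force at its end, in the units of the state.
- read_state(): the state, without advancing time (a new reading comes with each control period).
- viewer.grab_frame(name): name is "scene" or "top"; returns the picture (420x560x3 uint8, blue, green, red); there is no depth.
- viewer.camera_info(name): a dict with "fx", "fy", "cx", "cy" (pixels), "k1" (the pictures are not rectified: a ray, as slopes to the right and down, at radius r is drawn at 1 + k1 r^2 times it, then the intrinsics apply), "position" and "attitude" of the camera in the world. Camera axes: x right, y down, z forward; pixel columns grow to the right and rows downward; lengths in m; the calibration is good to about 2 mm. A picture is of the moment at which its call begins. camera_info takes no time and is no camera call.
- ticket.close_job(): hands the job in; it is judged then, once.
The state is a dict: "t": time; "joints": joint angles; "qvel": joint speeds; "joint_torque": joint torques, N m; "eef_pos": TCP position; "eef_rot": TCP orientation; "contact_force": force on the tool from outside, world axes, zero at the start; "moment": the same for the moment, N m; "width": finger opening in m; "grasp_force": force on a finger pad.
Only numpy, scipy, OpenCV 4.12 (cv2) and the standard library are available. Lean on these libraries where they do the work, as an engineer would, in place of code of your own. Each camera call takes 0.05 s, during which the arm holds its last target. There are 200 camera calls.

## Working session

There is one attempt and no reset: what is moved stays moved. The work goes in short steps, Python scripts to look and compute and a tool call to move; the robot and the scene stay as the last step left them, time stands still between calls to the robot, and variables do not carry over. Pictures are saved under pics/ and viewed, at most 10 in all, crops included, and the job is handed in when it is done.

Besides the shell and the picture viewer there is one more tool, called after ">>>" as a command line: name --argument value ..., lists and objects as JSON in quotes. carry_out: Moves the arm, as the interface text tells. Its arguments: {"type":"object","properties":{"series":{"type":"array"},"squeeze":{"type":"number"}},"required":["series"]}

```bash
mkdir -p pics; python3 - <<'E'
from bench import read_state, viewer, robot
import cv2
for n in("scene","top"):
    cv2.imwrite(f"pics/{n}0.png",viewer.grab_frame(n)); print(viewer.camera_info(n))
print(read_state(), robot.grip_point_offset)
E
```

```text
{'fx': 379.0725809206373, 'fy': 379.0725809206373, 'cx': 288.73756083891607, 'cy': 206.08070479181447, 'k1': 0.03270448762130872, 'position': array([ 1.25429723, -0.19461516,  0.68177337]), 'attitude': array([ 0.7314713 ,  0.54024675, -0.24733655, -0.33452627])}
{'fx': 445.60441317234563, 'fy': 445.60441317234563, 'cx': 281.377386113081, 'cy': 213.33308843071478, 'k1': 0.048512054570574246, 'position': array([ 0.40369754, -0.01723495,  1.34771284]), 'attitude': array([-0.69928164,  0.71171009, -0.03927891,  0.05413972])}
{'t': 0.1, 'joints': array([ 1.24600312e+00,  3.14128995e-01, -4.79872787e-02,  1.21019453e+00,
       -1.36527151e-05,  1.57079727e+00]), 'qvel': array([-1.67283302e-03,  2.46276747e-05,  2.42245241e-03,  1.34215947e-03,
       -7.58479777e-04, -8.23507855e-05]), 'joint_torque': array([ 4.49430827e-04, -5.40766597e+01,  3.40540516e+01,  1.11726002e-02,
       -3.35182949e-05, -1.67751839e-07]), 'eef_pos': array([0.19130555, 0.56813437, 0.23053296]), 'eef_rot': array([ 1.61684152e-01,  9.86842268e-01, -7.48381104e-04, -1.15696604e-04]), 'contact_force': array([ 0.20905899, -0.33807536,  0.76382416]), 'moment': array([ 0.03548974,  0.01411164, -0.04727768]), 'grasp_force': 0.0, 'width': 0.08556504571811975} 0.0187
```

View pics/top0.png

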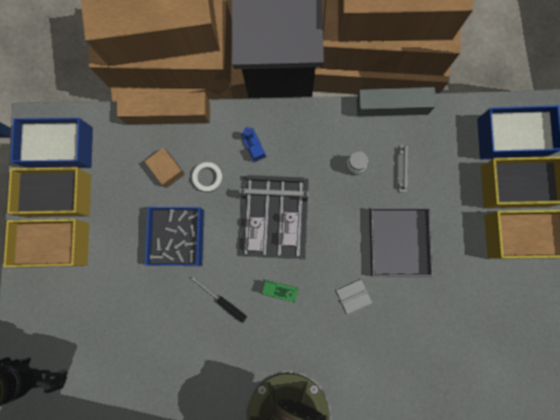

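View pics/scene0.png

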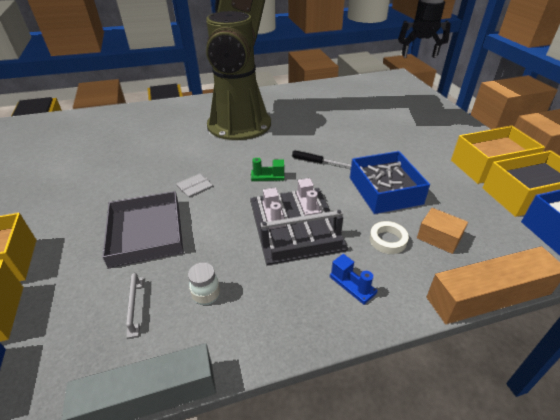

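The top view shows the gauge at about (273,217), its bar at (273,189) and its mouth towards the robot. The silver castings are in the lanes at (255,232) and (290,228). The grey tray is at (400,242), on the robot's right, and the bolt bin is on the left. Lookalikes are the green one at (280,291) and the blue one at (253,143). I choose the two silver ones in the lanes and check them in a close crop.

```bash
cat > h.py <<'E'
import numpy as np, cv2
from scipy.spatial.transform import Rotation as R
from bench import viewer
def ray(n,px):
    c=viewer.camera_info(n)
    d=np.array([(px[0]-c['cx'])/c['fx'],(px[1]-c['cy'])/c['fy']]);u=d.copy()
    for _ in range(20): u=d/(1+c['k1']*(u@u))
    return np.array(c['position']),R.from_quat(c['attitude']).apply([*u,1])
def onz(n,px,z):
    p,d=ray(n,px); return p+d*(z-p[2])/d[2]
def proj(n,P):
    c=viewer.camera_info(n); q=R.from_quat(c['attitude']).inv().apply(np.array(P)-c['position'])
    u=q[:2]/q[2]; u=u*(1+c['k1']*(u@u)); return u*c['fx']+[c['cx'],c['cy']]
E
python3 - <<'E'
import cv2,numpy as np
t=cv2.imread("pics/top0.png"); s=cv2.imread("pics/scene0.png")
a=cv2.resize(t[170:270,225:325],None,fx=4,fy=4,interpolation=cv2.INTER_CUBIC)
b=cv2.resize(s[170:270,247:347],None,fx=4,fy=4,interpolation=cv2.INTER_CUBIC)
cv2.imwrite("pics/c1.png",np.hstack([a,b]))
E
```

```text
(no output)
```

View pics/c1.png

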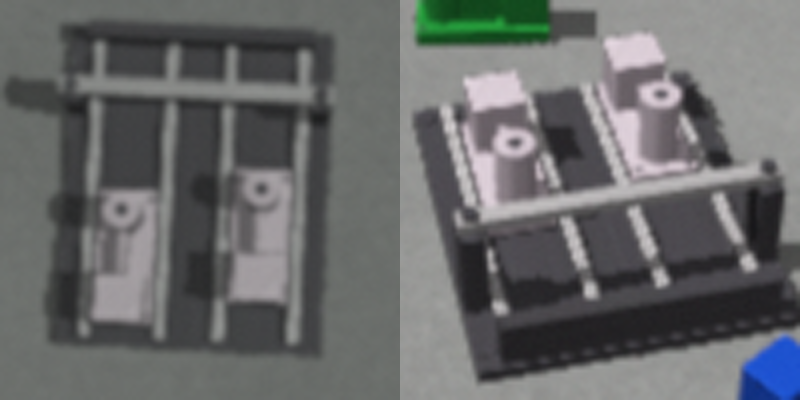

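The crop confirms two silver castings with their bosses towards the bar. Crop pixels: bosses (122,210) and (261,188), bar ends (68,87) and (328,95), mouth corners (50,342) and (322,355). The left casting starts farther back.

```bash
python3 - <<'E'
from h import *
f=lambda x,y:((x+.5)/4-.5+225,(y+.5)/4-.5+170)
g=lambda x,y:((x-400+.5)/4-.5+247,(y+.5)/4-.5+170)
mm=lambda p:np.round(p*1000,1)
for n,p,z in [("barL",(68,87),.078),("barR",(328,95),.078),("mouthL",(50,342),.01),("mouthR",(322,355),.01),("bossL",(122,210),.07),("bossR",(261,188),.07),
 ("LblkBL",(92,322),.064),("LblkBR",(150,322),.064),("RblkBL",(228,300),.064),("RblkBR",(286,302),.064),
 ("stripL bl",(84,335),.018),("stripLR",(160,340),.018),("stripRL",(217,340),.018),("stripRR",(292,343),.018),("sLt",(100,45),.018),("sLRt",(174,45),.018),("sRLt",(231,48),.018),("sRRt",(305,50),.018)]: print(n,mm(onz("top",f(*p),z)))
for n,p,z in [("bossL",(660,93),.07),("bossR",(514,143),.07),("barL end",(768,168),.078),("barR end",(467,214),.078)]: print("scene",n,mm(onz("scene",g(*p),z)))
t=cv2.imread("pics/top0.png")
for n,p in [("trayTL",(370,209)),("TR",(429,209)),("BR",(430,275)),("BL",(371,274))]: print(n,mm(onz("top",p,.04)))
E
```

```text
barL [639.2 122.3  78. ]
barR [629.6 -65.7  78. ]
mouthL [458.1 144.1  10. ]
mouthR [445.  -59.2  10. ]
bossL [549.7  84.6  70. ]
bossR [563.8 -16.1  70. ]
LblkBL [469.7 107.3  64. ]
LblkBR [469.   65.5  64. ]
RblkBL [483.8   9.2  64. ]
RblkBR [481.6 -32.5  64. ]
stripL bl [462.5 117.8  18. ]
stripLR [457.8  61.2  18. ]
stripRL [457.1  18.8  18. ]
stripRR [453.9 -36.9  18. ]
sLt [682.3 104.4  18. ]
sLRt [681.1  48.   18. ]
sRLt [677.9   4.7  18. ]
sRRt [675.2 -51.4  18. ]
scene bossL [545.2  84.8  70. ]
scene bossR [565.1 -18.2  70. ]
scene barL end [640.9 118.7  78. ]
scene barR end [626.8 -63.3  78. ]
trayTL [ 585.8 -252.4   40. ]
TR [ 582.4 -423.6   40. ]
BR [ 391.3 -414.7   40. ]
BL [ 396.2 -247.1   40. ]
```

>>> carry_out --series '[[[25,-45,-5,0,0,0.02,0],[50,-95,-10,0,0,0.05,0],[80,-145,-20,0,0,0.08,0],[105,-195,-30,0,0,0.11,0],[130,-245,-40,0,0,0.14,0],[160,-295,-55,0,0,0.17,0],[185,-345,-70,0,0,0.2,0],[210,-395,-85,0,0,0.23,0],[235,-440,-100,0,0,0.262,0],[257,-477,-110,0,0,0.262,0],[257,-477,-110,0,0,0.262,0]]]'

```text
t: 1.48
eef_pos: [0.4488, 0.0893, 0.1203]
eef_rot: [0.034, 0.999, -0.0, -0.001]
contact_force: [0.6, 0.4, -0.1]
width: -0.0004
grasp_force: 0.0
```

>>> carry_out --series '[[[0,1,-30,0,0,0.0,0],[0,1,-60,0,0,0.0,0],[-1,1,-80,0,0,0,0],[-1,1,-80,0,0,0,0]]]'

```text
t: 1.98
eef_pos: [0.4454, 0.0931, 0.0401]
eef_rot: [0.031, 1.0, -0.0, -0.002]
contact_force: [-0.2, 0.2, 0.4]
width: -0.0001
grasp_force: 0.0
```

```bash
python3 - <<'E'
from h import *
from bench import read_state
s=read_state();print(s['eef_pos'],s['contact_force'],s['t'])
a=viewer.grab_frame("top")[170:300,200:330]; b=viewer.grab_frame("scene")[130:260,247:377]
cv2.imwrite("pics/c2.png",np.hstack([cv2.resize(i,(400,400),interpolation=cv2.INTER_CUBIC) for i in(a,b)]))
E
```

```text
[0.44535695 0.09306028 0.04012507] [-0.1701937   0.15183176  0.36629514] 1.975
```

View pics/c2.png

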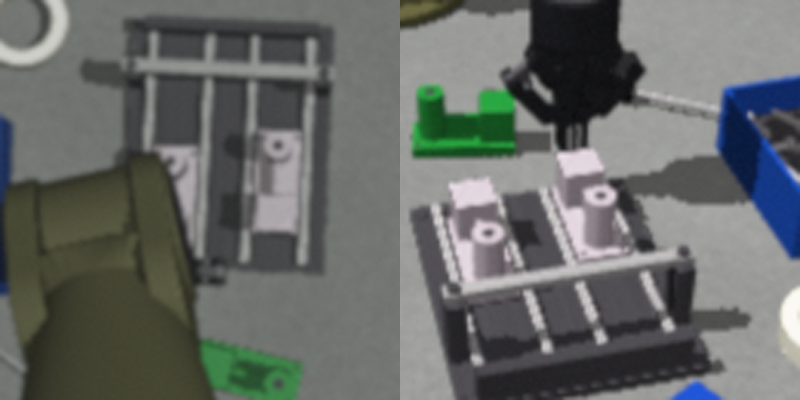

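The shut fingers (scene crop 572,135) are right behind the left casting's tail block, clear of everything. I now feel for contact.

>>> carry_out --series '[[[4,-1,0,0,0,0,0],[8,-1.5,0,0,0,0,0],[11,-2,0,0,0,0,0],[14,-2.5,0,0,0,0,0],[17,-3,0,0,0,0,0],[20,-3,0,0,0,0,0],[23,-3,0,0,0,0,0],[26,-3.2,0,0,0,0,0]]]'

```text
t: 3.08
eef_pos: [0.4736, 0.0894, 0.0412]
eef_rot: [0.031, 1.0, -0.0, -0.0]
contact_force: [-0.8, 0.3, 0.0]
width: -0.0002
grasp_force: 0.6
```

>>> carry_out --series '[[[4,0,0,0,0,0,0],[8,-0.5,0,0,0,0,0],[12,-0.7,0,0,0,0,0],[15,-1,0,0,0,0,0]]]'

```text
t: 3.58
eef_pos: [0.4888, 0.0884, 0.0413]
eef_rot: [0.031, 1.0, 0.0, 0.0]
contact_force: [-1.5, 0.0, 0.2]
width: 0.0001
grasp_force: 0.6
```

```bash
python3 - <<'E'
from h import *
f=viewer.grab_frame("scene")
cv2.imwrite("pics/c3.png",cv2.resize(f[140:260,250:400],None,fx=4,fy=4,interpolation=cv2.INTER_CUBIC))
E
```

```text
(no output)
```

View pics/c3.png

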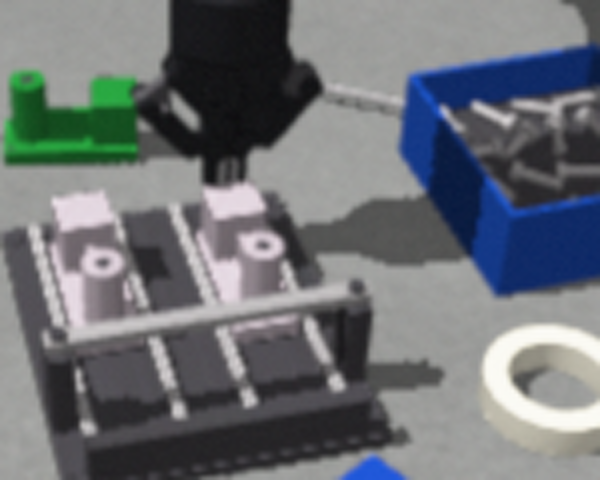

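The casting slides at about 1.5 N. Its boss top is now at crop (262,243).

```bash
python3 - <<'E'
from h import *
from bench import read_state
p=onz("scene",(262.5/4-.5+250,243.5/4-.5+140),.07)*1000
u=np.array([.998,-.062]);o=np.array([579.5,32.6])
t=read_state()['eef_pos'][:2]*1000
print(p,(p[:2]-o)@u-30,(t-o)@u, (t-o)@[.062,.998])
E
```

```text
[576.09106925  83.02072209  70.        ] -36.528197655074955 -93.55799454883217 50.099920376508045
```

>>> carry_out --series '[[[4,-0.2,0,0,0,0,0],[8,-0.5,0,0,0,0,0],[12,-0.7,0,0,0,0,0],[16,-1,0,0,0,0,0],[20,-1.2,0,0,0,0,0],[24,-1.5,0,0,0,0,0],[28,-1.7,0,0,0,0,0],[31,-1.9,0,0,0,0,0],[33,-2,0,0,0,0,0]]]'

```text
t: 4.75
eef_pos: [0.5217, 0.0864, 0.0413]
eef_rot: [0.031, 1.0, 0.0, -0.0]
contact_force: [-1.7, 0.1, 1.7]
width: 0.0002
grasp_force: 0.7
```

>>> carry_out --series '[[[1,0,0,0,0,0,0],[2,-0.1,0,0,0,0,0],[3,-0.2,0,0,0,0,0]]]'

```text
t: 5.12
eef_pos: [0.5244, 0.0862, 0.0413]
eef_rot: [0.031, 1.0, 0.0, -0.0]
contact_force: [-1.0, -0.6, 1.5]
width: 0.0001
grasp_force: 0.6
```

>>> carry_out --series '[[[0.7,0,0,0,0,0,0],[1.4,-0.1,0,0,0,0,0],[2,-0.1,0,0,0,0,0]]]'

```text
t: 5.5
eef_pos: [0.5265, 0.0861, 0.0413]
eef_rot: [0.031, 1.0, -0.0, -0.0]
contact_force: [-0.5, -0.2, 1.4]
width: -0.0002
grasp_force: 0.7
```

>>> carry_out --series '[[[0.7,0,0,0,0,0,0],[1.4,-0.1,0,0,0,0,0],[2,-0.1,0,0,0,0,0]]]'

```text
t: 5.88
eef_pos: [0.5278, 0.086, 0.0411]
eef_rot: [0.031, 1.0, 0.0, -0.001]
contact_force: [-3.9, 1.3, 2.5]
width: -0.0
grasp_force: 2.1
```

>>> carry_out --series '[[[0.7,0,0,0,0,0,0],[1.4,-0.1,0,0,0,0,0]]]'

```text
t: 6.12
eef_pos: [0.5279, 0.086, 0.0408]
eef_rot: [0.031, 1.0, 0.0, -0.002]
contact_force: [-7.5, 0.6, 4.5]
width: 0.0
grasp_force: 3.9
```

>>> carry_out --series '[[[0.7,0,0,0,0,0,0],[1.4,-0.1,0,0,0,0,0]]]'

```text
t: 6.38
eef_pos: [0.528, 0.0859, 0.0405]
eef_rot: [0.031, 1.0, 0.0, -0.003]
contact_force: [-10.8, 1.3, 4.9]
width: 0.0002
grasp_force: 5.4
```

Firm contact at TCP s = -55 mm means the casting's origin is at +6 mm, the tall-boss strike point. So the left casting is too tall. I back off and go to the right casting.

>>> carry_out --series '[[[-8,0.5,0,0,0,0,0],[-18,1,5,0,0,0,0],[-20,1,35,0,0,0,0],[-25,1,70,0,0,0,0],[-45,-45,70,0,0,0,0],[-68,-95,70,0,0,0,0],[-68,-95,70,0,0,0,0],[-68,-95,30,0,0,0,0],[-68,-95,0,0,0,0,0],[-68,-95,0,0,0,0,0],[-68,-95,0,0,0,0,0]]]'

```text
t: 7.75
eef_pos: [0.4643, -0.0088, 0.0424]
eef_rot: [0.031, 1.0, 0.0, 0.001]
contact_force: [0.1, -0.4, 0.1]
width: 0.0001
grasp_force: 0.0
```

>>> carry_out --series '[[[4,-0.2,0,0,0,0,0],[8,-0.5,0,0,0,0,0],[11,-0.7,0,0,0,0,0],[14,-1,0,0,0,0,0],[17,-1.2,0,0,0,0,0],[20,-1.3,0,0,0,0,0],[23,-1.5,0,0,0,0,0]]]'

```text
t: 8.62
eef_pos: [0.4864, -0.0107, 0.0412]
eef_rot: [0.031, 1.0, -0.0, -0.0]
contact_force: [-1.4, 0.4, -0.2]
width: 0.0001
grasp_force: 0.4
```

```bash
python3 - <<'E'
from h import *
f=viewer.grab_frame("scene")
cv2.imwrite("pics/c4.png",cv2.resize(f[140:260,250:400],None,fx=4,fy=4,interpolation=cv2.INTER_CUBIC))
E
```

```text
(no output)
```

View pics/c4.png

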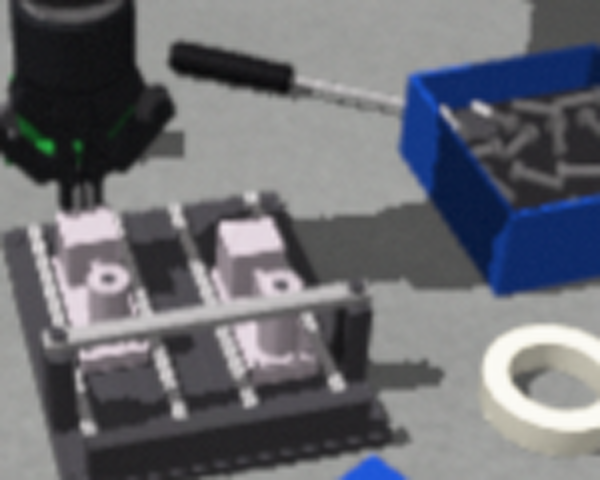

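The left casting's boss is at the bar (crop 283,283) and the right casting is being pushed (boss 108,279). I continue the right one, creeping past the strike point.

>>> carry_out --series '[[[4,-0.2,0,0,0,0,0],[8,-0.5,0,0,0,0,0],[12,-0.7,0,0,0,0,0],[16,-1,0,0,0,0,0],[20,-1.2,0,0,0,0,0],[24,-1.5,0,0,0,0,0],[28,-1.7,0,0,0,0,0],[30,-1.9,0,0,0,0,0]]]'

```text
t: 9.68
eef_pos: [0.5166, -0.0126, 0.0413]
eef_rot: [0.031, 1.0, 0.0, 0.0]
contact_force: [-0.5, 0.5, 0.7]
width: 0.0
grasp_force: 0.5
```

>>> carry_out --series '[[[1,0,0,0,0,0,0],[2,-0.1,0,0,0,0,0],[3,-0.2,0,0,0,0,0],[4,-0.2,0,0,0,0,0]]]'

```text
t: 10.18
eef_pos: [0.5203, -0.0128, 0.0413]
eef_rot: [0.031, 1.0, -0.0, -0.0]
contact_force: [-1.7, 0.1, 0.7]
width: -0.0001
grasp_force: 0.5
```

>>> carry_out --series '[[[1,0,0,0,0,0,0],[2,-0.1,0,0,0,0,0],[3,-0.2,0,0,0,0,0]]]'

```text
t: 10.55
eef_pos: [0.5233, -0.013, 0.0413]
eef_rot: [0.031, 1.0, -0.0, -0.0]
contact_force: [-2.1, -0.2, 1.0]
width: 0.0001
grasp_force: 0.5
```

>>> carry_out --series '[[[1,0,0,0,0,0,0],[2,-0.1,0,0,0,0,0],[3,-0.2,0,0,0,0,0]]]'

```text
t: 10.92
eef_pos: [0.5264, -0.0132, 0.0413]
eef_rot: [0.031, 1.0, -0.0, 0.0]
contact_force: [-1.0, -0.3, 0.3]
width: -0.0001
grasp_force: 0.5
```

>>> carry_out --series '[[[1.5,0,0,0,0,0,0],[3,-0.2,0,0,0,0,0],[6,-0.3,0,0,0,0,0]]]'

```text
t: 11.3
eef_pos: [0.5323, -0.0135, 0.0413]
eef_rot: [0.031, 1.0, -0.0, -0.0]
contact_force: [-0.7, -0.2, -0.8]
width: 0.0001
grasp_force: 0.4
```

>>> carry_out --series '[[[4,-0.2,0,0,0,0,0],[8,-0.5,0,0,0,0,0],[12,-0.7,0,0,0,0,0],[16,-1,0,0,0,0,0],[20,-1.2,0,0,0,0,0],[24,-1.5,0,0,0,0,0],[26,-1.6,0,0,0,0,0]]]'

```text
t: 12.18
eef_pos: [0.5586, -0.0151, 0.0413]
eef_rot: [0.031, 1.0, 0.0, 0.0]
contact_force: [-0.5, 0.0, 0.4]
width: 0.0
grasp_force: 0.5
```

>>> carry_out --series '[[[1,0,0,0,0,0,0],[2,-0.1,0,0,0,0,0],[3,-0.2,0,0,0,0,0]]]'

```text
t: 12.55
eef_pos: [0.5612, -0.0153, 0.0413]
eef_rot: [0.031, 1.0, 0.0, -0.0]
contact_force: [-0.2, 0.6, -0.6]
width: -0.0002
grasp_force: 0.5
```

>>> carry_out --series '[[[0.7,0,0,0,0,0,0],[1.4,-0.1,0,0,0,0,0],[2,-0.1,0,0,0,0,0]]]'

```text
t: 12.92
eef_pos: [0.5633, -0.0154, 0.0413]
eef_rot: [0.031, 1.0, -0.0, 0.0]
contact_force: [-1.3, -0.3, 0.8]
width: 0.0002
grasp_force: 0.5
```

>>> carry_out --series '[[[0.7,0,0,0,0,0,0],[1.4,-0.1,0,0,0,0,0],[2,-0.1,0,0,0,0,0]]]'

```text
t: 13.3
eef_pos: [0.564, -0.0154, 0.041]
eef_rot: [0.031, 1.0, 0.0, -0.001]
contact_force: [-6.0, 0.4, 3.3]
width: -0.0002
grasp_force: 3.0
```

The right casting cleared and is home against the stop at 6 N. Next I back off and grip the tall one.

>>> carry_out --series '[[[-8,0.5,0,0,0,0,0],[-16,1,5,0,0,0,0],[-20,1,45,0,0,0,20],[-20,1,90,0,0,0,60],[-15,50,90,0,0,0,60],[-10.5,99.5,90,0,0,0,60],[-10.5,99.5,90,0,0,0,60],[-10.5,99.5,50,0,0,0,60],[-10.5,99.5,50,0,0,0,60]]]'

```text
t: 14.42
eef_pos: [0.5519, 0.0831, 0.0891]
eef_rot: [0.032, 0.999, -0.001, -0.003]
contact_force: [-0.7, 0.0, 0.2]
width: 0.06
grasp_force: 0.0
```

```bash
python3 - <<'E'
from h import *
a=viewer.grab_frame("top")[150:280,210:340]; b=viewer.grab_frame("scene")[130:260,247:377]
cv2.imwrite("pics/c5.png",np.hstack([cv2.resize(i,(400,400),interpolation=cv2.INTER_CUBIC) for i in(a,b)]))
E
```

```text
(no output)
```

View pics/c5.png

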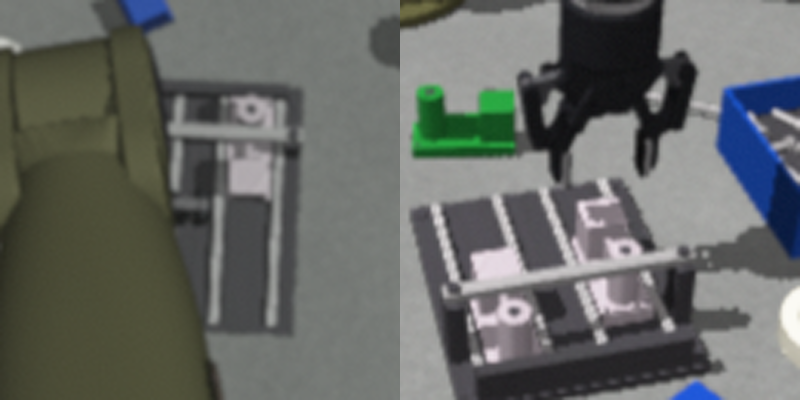

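The right casting is home, with its boss past the bar (scene crop 513,312). The open fingers straddle the left tail block (603,215). I descend and grip.

>>> carry_out --series '[[[0,0,-25,0,0,0,60],[0,0,-50,0,0,0,60],[0,0,-60,0,0,0,60],[0,0,-60,0,0,0,60]]]'

```text
t: 15.02
eef_pos: [0.555, 0.0838, 0.0318]
eef_rot: [0.032, 1.0, -0.0, 0.0]
contact_force: [-0.7, 0.2, -0.1]
width: 0.0601
grasp_force: 0.0
```

>>> carry_out --series '[[[0,0,0,0,0,0,45],[0,0,0,0,0,0,40],[0,0,0,0,0,0,36],[0,0,0,0,0,0,32],[0,0,0,0,0,0,30],[0,0,0,0,0,0,30]]]' --squeeze 40

```text
t: 15.78
eef_pos: [0.5553, 0.084, 0.032]
eef_rot: [0.031, 1.0, 0.0, 0.001]
contact_force: [-1.0, -0.8, 5.7]
width: 0.0355
grasp_force: 41.4
```

>>> carry_out --series '[[[-2,0,0,0,0,0,30],[-8,0.5,0,0,0,0,30],[-18,1,0,0,0,0,30],[-30,2,0,0,0,0,30],[-40,2.5,0.5,0,0,0,30],[-48,3,2,0,0,0,30],[-50,3,10,0,0,0,30],[-50,3,30,0,0,0,30],[-50,3,60,0,0,0,30],[-50,3,90,0,0,0,30],[-50,3,105,0,0,0,30],[-50,3,105,0,0,0,30]]]' --squeeze 60

```text
t: 17.27
eef_pos: [0.5052, 0.0871, 0.1368]
eef_rot: [0.031, 1.0, 0.0, 0.001]
contact_force: [0.5, -0.4, -5.2]
width: 0.0348
grasp_force: 60.5
```

>>> carry_out --series '[[[0,-20,0,0,0,0,30],[-5,-60,0,0,0,0,30],[-10,-105,0,0,0,0,30],[-15,-150,0,0,0,0,30],[-25,-195,0,0,0,0,30],[-30,-240,0,0,0,0,30],[-35,-285,0,0,0,0,30],[-40,-330,0,0,0,0,30],[-45,-375,0,0,0,0,30],[-49,-405,0,0,0,0,30],[-49,-419,0,0,0,0,30],[-49,-419,0,0,0,0,30]]]'

```text
t: 18.77
eef_pos: [0.4553, -0.3319, 0.1351]
eef_rot: [0.032, 0.999, 0.001, -0.001]
contact_force: [0.3, 0.2, -4.8]
width: 0.0353
grasp_force: 61.1
```

```bash
python3 - <<'E'
from h import *
a=viewer.grab_frame("top")[150:350,200:460]; b=viewer.grab_frame("scene")[90:290,60:320]
cv2.imwrite("pics/c6.png",np.hstack([cv2.resize(i,(400,308),interpolation=cv2.INTER_CUBIC) for i in(a,b)]))
E
```

```text
(no output)
```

View pics/c6.png

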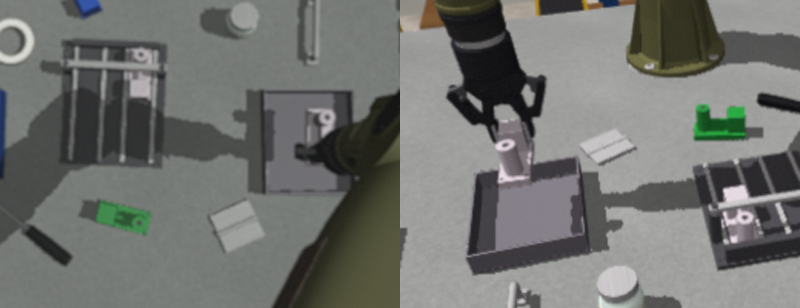

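The casting hangs upright above the tray (top crop 322,122; scene 510,150), and the other casting is still home. I lower it gently.

>>> carry_out --series '[[[0,-2,-20,0,0,0,30],[0,-2,-45,0,0,0,30],[0,-2,-70,0,0,0,30],[0,-2,-90,0,0,0,30],[0,-2,-102,0,0,0,30],[0,-2,-104,0,0,0,30],[0,-2,-106,0,0,0,30],[0,-2,-107,0,0,0,30],[0,-2,-107,0,0,0,30]]]'

```text
t: 20.0
eef_pos: [0.4561, -0.3342, 0.0298]
eef_rot: [0.031, 1.0, -0.0, 0.0]
contact_force: [-0.7, 0.4, -5.1]
width: 0.0351
grasp_force: 61.1
```

>>> carry_out --series '[[[0,0,-1,0,0,0,30],[0,0,-2,0,0,0,30],[0,0,-2,0,0,0,30]]]'

```text
t: 20.38
eef_pos: [0.4556, -0.3339, 0.0272]
eef_rot: [0.031, 1.0, 0.0, -0.0]
contact_force: [0.4, -0.5, -4.5]
width: 0.0352
grasp_force: 61.1
```

>>> carry_out --series '[[[0,0,-0.7,0,0,0,30],[0,0,-1.4,0,0,0,30],[0,0,-1.4,0,0,0,30]]]'

```text
t: 20.75
eef_pos: [0.4558, -0.334, 0.0261]
eef_rot: [0.031, 1.0, -0.0, 0.0]
contact_force: [-2.6, 0.6, -1.0]
width: 0.0353
grasp_force: 61.6
```

>>> carry_out --series '[[[0,0,-0.6,0,0,0,30],[0,0,-1,0,0,0,30],[0,0,-1,0,0,0,30]]]'

```text
t: 21.12
eef_pos: [0.4558, -0.334, 0.0261]
eef_rot: [0.031, 1.0, -0.0, 0.0]
contact_force: [-5.0, 2.9, 9.5]
width: 0.0351
grasp_force: 63.0
```

Seated. I release and lift away.

>>> carry_out --series '[[[0,0,0.7,0,0,0,40],[0,0,1,0,0,0,45],[0,0,1,0,0,0,55],[0,0,1,0,0,0,60],[0,0,25,0,0,0,60],[0,0,60,0,0,0,60],[0,0,110,0,0,0,60],[-30,-20,160,0,0,0,60],[-60,-40,200,0,0,0,60],[-60,-40,200,0,0,0,60]]]'

```text
t: 22.38
eef_pos: [0.3959, -0.3766, 0.2286]
eef_rot: [0.033, 0.999, -0.002, 0.002]
contact_force: [0.2, 0.0, -0.7]
width: 0.0598
grasp_force: 0.0
```

```bash
python3 - <<'E'
from h import *
a=viewer.grab_frame("top")[150:350,200:460]; b=viewer.grab_frame("scene")[120:320,80:340]
cv2.imwrite("pics/c7.png",np.hstack([cv2.resize(i,(400,308),interpolation=cv2.INTER_CUBIC) for i in(a,b)]))
E
```

```text
(no output)
```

View pics/c7.png

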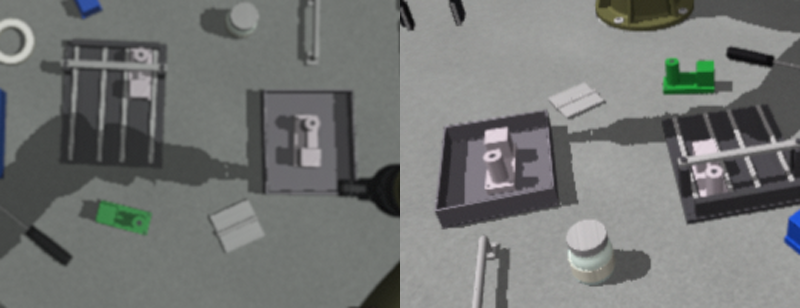

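The tall casting stands upright in the tray (top crop 308,140). The other is home under the bar (140,72), and the bystanders are unmoved.

```bash
python3 -c "
from bench import ticket; print(ticket.close_job())"
```

```text
the job is handed in; nothing more can be done
None
```

The right-hand casting cleared the bar and stands home against the end stop; the left-hand one was too tall (bar contact about 11 N) and stands upright in the grey tray, and the job is handed in at about 22 s.

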